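# Half-strip test exposure: sash down, then hold the sprung lamp shutter half open

### The arm

A 6-joint arm with a two-finger parallel gripper is mounted at the origin on the work surface. World frame = base frame: x ahead of the robot, y to its left, z up, the work surface at z = 0. Lengths are in m, angles in rad, forces in N, time in s.
With the tool pointing down it reaches from about 0.35 to 0.975 m from the base axis. Payload 4.9 kg.
Tool frame: the origin (TCP) lies midway between the tips of the shut fingers; the grasp point (between the pads) lies 19 mm behind it; z points along the fingers, y is the line along which they close (so a half turn about z gives the same grasp; the last joint's range is limited). The gripper opens to 85 mm and grips with 20 to 120 N. Pads are 22 mm wide; open, the fingers measure 114 mm over their backs; the gripper's body (76 mm by 85 mm) begins 54 mm behind the grasp point. The pads swing forward as they close: fully open they stand 13 mm farther back than shut.
Start: joints at [1.037, 0.053, 1.613, -0, 1.476, -0.119], TCP at [0.252, 0.572, 0.202] pointing down, gripper open.
Joint ranges: [-3.01, 3.01], [-1.01, 2.22], [0.06, 2.58], [-1.02, 4.17], [0.09, 2.62], [-3.14, 3.14]. Speed limits (rad/s): [2.57, 2.57, 3.14, 3.14, 3.14, 3.14].

### API

Orientations are given as a unit quaternion [w, x, y, z].
In Python, from plant import manip gives the robot as it stands.
- The arm moves only by the tool move_arm, never from a script. Its argument "increments" is one flat list of numbers, 5 for each row, row after row: the shift along the tool's x, y, z in mm, then the turn about the tool's z in rad, then the opening, from 0 (shut) to 1 (fully open). In form: [tx, ty, tz, spin, jaw, tx, ty, tz, spin, jaw, ...]. A call has 1 to 8 rows; each row shifts and turns the commanded pose from where the row before left it, along the tool's axes as they then stand; what a row does not reach is not made up. A row lasts 1/12 s, in which the tool goes at most 41.7 mm and 7.16 degrees, less where a joint would pass 70% of its speed; a pose out of reach is approached as far as the arm can. A call with a gripper value outside its range is refused whole. The fingers move at their own pace and stop on an object; the grip force is fixed at half the most. Time passes only in rows, so rows that do not move let the fingers close. It gives the time, the measured TCP pose, the force, the opening and the grip force at its end, in the units of the state.
- manip.state(): the state, without advancing time (a new reading comes with each control period).
- manip.grab_frame(name): name is "scene" or "top" or "wrist"; returns a dict with "image" (400x640x3 uint8, blue, green, red), "fov_y" (degrees; the focal length in pixels is half the picture's height over the tangent of half this angle, whatever the lens; pixels are square), "cx", "cy" (the principal point, pixels), "k1" (the pictures are not rectified: a ray, as slopes to the right and down, at radius r is drawn at 1 + k1 r^2 times it, then the intrinsics apply), "eye" and "rotation" of the camera in the world; the wrist camera has in their place "T_tool_cam" (4x4, takes a point from camera to tool coordinates, whose origin is the TCP and whose axes are the flange's). Camera axes: x right, y down, z forward; pixel columns grow to the right and rows downward; lengths in m; the calibration is good to about 2 mm. A picture is of the moment at which its call begins: read the wrist's pose just before it. There is no depth.
- manip.job_done(): hands the job in; it is judged then, once.
The state is a dict: "time": time; "joint_pos": joint angles; "joint_vel": joint speeds; "joint_efforts": joint torques, N m; "tool_pos": TCP position; "tool_rot": TCP orientation; "contact_force": force on the tool from outside, world axes, zero at the start; "ft_torque": the same for the moment, N m; "gripper_width": opening from 0.0 (shut) to 1.0 (fully open); "grasp_force": force on a finger pad.
Only numpy, scipy, OpenCV 4.12 (cv2) and the standard library are available. Lean on these libraries where they do the work, as an engineer would, in place of code of your own. Each camera call takes 0.05 s, during which the arm holds its last target. There are 200 camera calls.

### The job

Make a half-strip test exposure in the UV exposure cabinet: pull its amber front sash all the way down by the bar handle, and only then slide the spring-loaded lamp shutter on top of the cabinet, by its upright pull, to half of its travel and keep holding it there against the spring. Do not let the shutter go well past half-way at any time (that would expose the other half of the strip). You finish while still holding the shutter at half travel; it must not be let go, and the other things on the table and on the cabinet stay where they are.

Things in the scene. Friction and masses are not known exactly. Their poses are not given: they have to be found in the camera images.
- cabinet: Grey UV exposure cabinet, fixed. Origin: centre of its underside on the table; front faces its -x (towards the robot), y to the robot's left, z up. 240 deep (x), 420 wide (y), deck 180 high. Sash on the front at y -7 to 207 in two channels 295 high, their front at x -136. Right of it is the timer column; on the deck there lie the shutter's guide rails (10 high) and spring barrel (28 high).
- lamp_top (a point): Centre of the flat top of the aluminium lamp housing, which stands on the deck over the chamber: 290 above the table, 230 (x) by 200 (y), from y 5 to 205 of the cabinet.
- half_mark (a point): Middle, longest of three engraved marks on the deck in front of the front guide rail, 40 mm apart along the cabinet's y (shut, half, fully open from left to right). A small steel pointer on the shutter, in line with its pull, stands at this mark at half travel.
- sash (a joint): Height of the amber acrylic sash in m: 0 = fully down on its stop, 0.115 = fully up. It starts raised by 60 to 105 mm and stays where it is left (friction); pushing it down takes about 2 to 4 N, raising it about 10 N.
- sash_bar (a point): Middle of the sash's horizontal bar handle: round bar, 12 mm diameter, 120 long along the cabinet's y, its axis 52 mm in front of the sash's lower rail (46 mm free gap), with a 12 mm round leg back to the sash at each end. Sash fully down: at x -186, y 100, z 55 mm from the cabinet's origin; it rises with the sash.
- shutter (a joint): Travel of the steel lamp shutter in m: 0 = shut (it starts there, pressed on its stop by the spring), 0.08 = fully open, so 0.04 is half travel. Opens along the cabinet's -y, to the right, away from the lamp housing. Closing spring force about 4.5 N at 0, 10.5 N at half, 16.5 N fully open; let go, it springs shut.
- shutter_pull (a point): Grip point of the shutter's upright black pull: a flat tab 12 mm thick (cabinet's y, the sliding direction), 50 wide (x), its top 20 mm above this point, clear down to 24 mm below it where the steel plate lies. Shut: at x -10, y -80, z 214 mm from the cabinet's origin, 85 mm right of the lamp housing's side wall; it moves with the shutter.
- mug: White mug, 80 mm across, 92 high, loose, standing in front of the timer column; origin: centre of its underside. Bystander
- glue_stick: Upright glue stick, 28 mm across, 90 high, loose, standing in front of the cabinet to the right of the sash handle; origin: centre of its underside. Bystander
- tape_roll: Roll of tape, 84 mm across, 20 high, lying loose on top of the lamp housing; origin: centre of its underside. Bystander
- scissors: Scissors with brass rings, about 210 mm long, 10 high, lying right of the cabinet; origin: at the pivot, on the table. Bystander
- hole_punch: Steel hole-punch pliers, about 180 mm long, 24 high, lying on the right; origin: underside, near the middle. Bystander
- spectacles: Black-framed spectacles, 140 wide, 140 deep, 40 high, lying left of the cabinet's front; origin: under the bridge, on the table. Bystander
- bowl: White bowl, 130 mm across, 60 high, on the left; origin: centre of its underside. Bystander
- brush: Flat paint brush with wooden handle, about 200 mm long, lying at the left; origin: underside, near its middle. Bystander

How it is judged:
On the way, in this order (a step that is already met when the one before it is completed fails the run):
1. the sash is fully down while the shutter is still shut (value of joint each of sash, shutter below 0.006 m), for 0.2 s.
2. the shutter is held at half travel (value of joint shutter between 0.033 and 0.047 m and contact force between the fingers and shutter above 3 N), for 0.3 s.
At the end, for the whole second after the job is handed in: The sash is fully down (within 6 mm), and the shutter stands still at half travel (40 mm, within 7 mm) and is held there against its spring by the gripper's fingers (more than 3 N between fingers and shutter) through the last second (all of step 2 and value of joint sash below 0.006 m and velocity of joint shutter between -0.01 and 0.01 m/s); the arm keeps its last pose, push and grip.
It fails at once if the shutter is opened (more than 8 mm) while the sash is not down (more than 12 mm up) (value of joint shutter above 0.008 m and value of joint sash above 0.012 m).
It fails at once if the shutter goes well past half-way (beyond 55 mm of its 80 mm) (value of joint shutter above 0.055 m).
It fails at once if one of the other things is shifted by more than 30 mm (distance of any of mug, glue_stick, tape_roll, scissors, hole_punch, spectacles, bowl, brush from where it was at the start of the episode above 0.03 m).
It also fails if it takes over 45 s, if anything falls off the work surface, if the arm or the gripper's body presses on something with over 40 N, if the wrist force passes 120 N, or if a joint passes its speed limit or range.

## Working session

There is one attempt and no reset: what is moved stays moved. The work goes in short steps, Python scripts to look and compute and a tool call to move; the robot and the scene stay as the last step left them, time stands still between calls to the robot, and variables do not carry over. Pictures are saved under pics/ and viewed, at most 10 in all, crops included, and the job is handed in when it is done.

Besides the shell and the picture viewer there is one more tool, called after "Emit:" as name(argument=value, ...), one argument or row to a line, values as JSON. move_arm: Moves the arm, as the interface text tells. Its arguments: {"type":"object","properties":{"increments":{"type":"array"}},"required":["increments"]}

```bash
mkdir -p pics; ls
python3 - <<'E'
from plant import manip
import cv2,pickle
s=manip.state(); print({k:s[k] for k in ("time","tool_pos","tool_rot","gripper_width","contact_force")})
for n in ("scene","top"):
    f=manip.grab_frame(n); cv2.imwrite(f"pics/{n}.png",f["image"]); pickle.dump(f,open(f"{n}.pkl","wb"))
    print(n,{k:v for k,v in f.items() if k!="image"})
E
```

```text
pics
{'time': 0.0, 'tool_pos': array([0.25153998, 0.57140203, 0.20116329]), 'tool_rot': array([-3.23427354e-04,  2.05932838e-01,  9.78565590e-01, -9.73742307e-04]), 'gripper_width': 0.9976433787752463, 'contact_force': array([0.82734752, 0.13088516, 0.06500906])}
scene {'fov_y': 42.43920123612046, 'cx': 314.02770925437346, 'cy': 200.7059320676035, 'k1': 0.017540351937242852, 'eye': array([ 0.35695304, -0.38786138,  1.59933391]), 'rotation': array([-0.1606553 ,  0.96919905, -0.18433731,  0.02937394])}
top {'fov_y': 49.82702325884912, 'cx': 320.78716745372515, 'cy': 194.342886254596, 'k1': 0.01355842952138944, 'eye': array([0.38293022, 0.06414288, 1.44568114]), 'rotation': array([ 0.04192636, -0.69798623,  0.71294503, -0.05260029])}
```

View pics/scene.png

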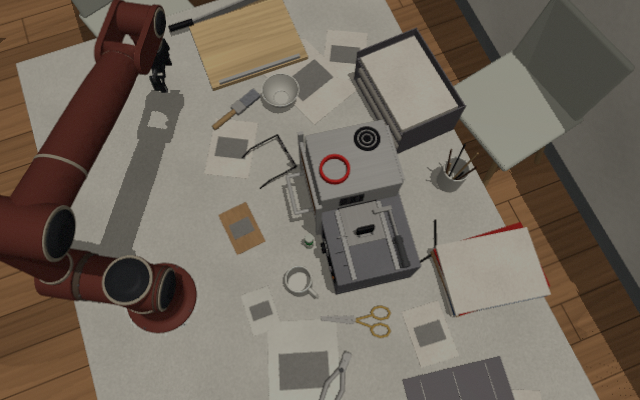

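View pics/top.png

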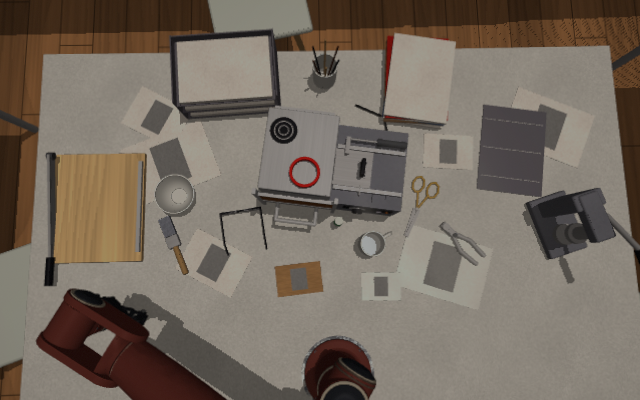

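The scene view shows the cabinet around (360,200) with the handle near (292,198) and the pull near (365,229). In the top view the cabinet is around (335,160), the handle near (295,220) and the pull near (362,168). I'll enlarge both.

```bash
cat > h.py <<'E'
import numpy as np,cv2,pickle
from scipy.spatial.transform import Rotation as R
def q2R(q): return R.from_quat(np.roll(np.array(q,float),-1)).as_matrix()
def K(f):
    fl=f["image"].shape[0]/2/np.tan(np.radians(f["fov_y"]/2)); return np.array([[fl,0,f["cx"]],[0,fl,f["cy"]],[0,0,1]])
def pose(f,tp=None,tq=None):
    if "eye" in f: 
        r=np.array(f["rotation"]); return (q2R(r) if r.size==4 else r), np.array(f["eye"])
    T=np.eye(4);T[:3,:3]=q2R(tq);T[:3,3]=tp;T=T@np.array(f["T_tool_cam"]);return T[:3,:3],T[:3,3]
def proj(f,P,*a):
    Rm,e=pose(f,*a); p=(np.atleast_2d(P)-e)@Rm; s=p[:,:2]/p[:,2:]; r2=(s**2).sum(1,keepdims=True)
    s=s*(1+f["k1"]*r2); k=K(f); return s*k[0,0]+k[:2,2]
def ray(f,uv,*a):
    Rm,e=pose(f,*a); k=K(f); d=(np.array(uv,float)-k[:2,2])/k[0,0]; s=d.copy()
    for _ in range(20): s=d/(1+f["k1"]*(s@s))
    v=Rm@np.r_[s,1]; return e,v/np.linalg.norm(v)
def atz(f,uv,z,*a):
    e,v=ray(f,uv,*a); return e+v*(z-e[2])/v[2]
def load(n): return pickle.load(open(n+".pkl","rb"))
E
python3 - <<'E'
from h import *
for n,(x0,y0,w,h) in {"scene":(240,110,190,190),"top":(250,95,170,150)}.items():
    im=load(n)["image"][y0:y0+h,x0:x0+w]; s=min(800/w,600/h); s=int(s)
    im=cv2.resize(im,None,fx=s,fy=s,interpolation=cv2.INTER_CUBIC); im=cv2.convertScaleAbs(im,alpha=1.6)
    cv2.imwrite(f"pics/{n}_c.png",im); print(n,s)
E
```

```text
scene 3
top 4
```

View pics/scene_c.png

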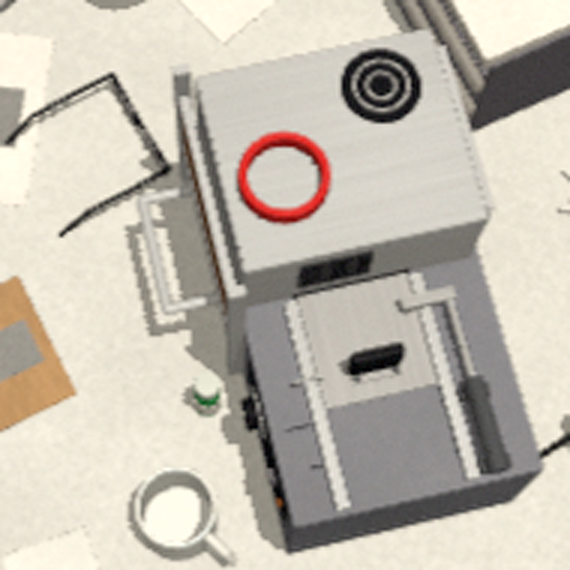

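View pics/top_c.png

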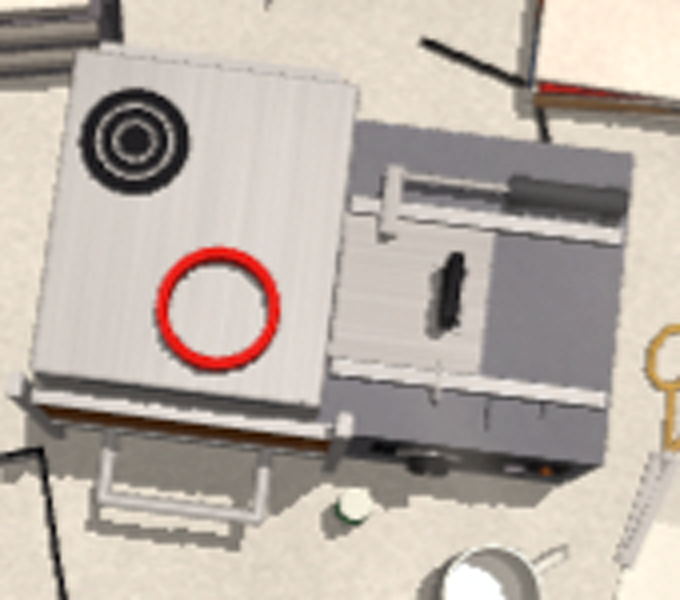

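Both crops show what I need. Lamp top corners, deck corners, the black pull, the bar ends and the red tape on the lamp top are all clear. I'll fit the cabinet's x, y, yaw and the sash height to both views.

```bash
cat > fit.py <<'E'
from h import *
from scipy.optimize import least_squares
S,T=load("scene"),load("top")
# (crop scene, crop top, cabinet pt builder (lx, h))
pts=[("deckFR",(290,527),(603,464),lambda l,h:(-120,-210,180)),
("deckBR",(540,462),(632,153),lambda l,h:(120,-210,180)),
("lFR",(246,272),(320,406),lambda l,h:(l-115,5,290)),
("lBR",(490,212),(356,84),lambda l,h:(l+115,5,290)),
("lBL",(437,30),(77,48),lambda l,h:(l+115,205,290)),
("lFL",(195,75),(33,374),lambda l,h:(l-115,205,290)),
("pull",(375,355),(453,288),lambda l,h:(-10,-80,234)),
("barL",(147,203),(103,500),lambda l,h:(-186,154,55+h)),
("barR",(170,307),(260,517),lambda l,h:(-186,46,55+h))]
def W(p,q): 
    c,s=np.cos(p[2]),np.sin(p[2]); q=np.array(q)/1000
    return np.array([p[0]+c*q[0]-s*q[1],p[1]+s*q[0]+c*q[1],q[2]])
def res(p):
    o=[]
    for n,a,b,g in pts:
        w=W(p,g(p[3]*1000,p[4]*1000))
        o+=list(proj(S,w)[0]-(np.array(a)/3+[240,110])); o+=list(proj(T,w)[0]-(np.array(b)/4+[250,95]))
    return np.array(o)
r=least_squares(res,[.75,0.1,-.1,0,.08],loss="soft_l1")
if __name__=="__main__":
    print(r.x,r.cost); 
    for (n,*_),e in zip(pts,res(r.x).reshape(-1,4)): print(n,e.round(1))
    p=r.x
    print("bar",W(p,(-186,100,55+p[4]*1000)),"bardown",W(p,(-186,100,55)),"pull",W(p,(-10,-80,214)))
    print("glue",atz(S,(240+207/3,110+388/3),.09),atz(T,(250+353/4,95+505/4),.09))
    print("tape",atz(T,(250+218/4,95+308/4),.31))
    print("mugtop",atz(T,(250+487/4,95+590/4),.092))
E
python3 fit.py
```

```text
[ 6.47126461e-01 -1.56992442e-03 -1.45101837e-01 -4.86802765e-04
  6.88368262e-02] 19.696212434751097
deckFR [ 0.1  0.7 -0.1  0.2]
deckBR [ 0.4  2.7  0.5 -0.3]
lFR [-1.4  0.5  0.  -0.6]
lBR [-0.3  2.1  0.9 -1.6]
lBL [-2.5 -1.4 -0.8 -1.4]
lFL [-0.9  0.5 -1.5 -1.7]
pull [-0.1 -0.4 -0.1 -1.1]
barL [-2.5  1.2  1.4 -0.5]
barR [-2.6 -0.8 -2.9 -0.4]
bar [0.47754042 0.12427353 0.12383683] bardown [0.47754042 0.12427353 0.055     ] pull [ 0.62566409 -0.07928329  0.214     ]
glue [ 0.48289319 -0.01760151  0.09      ] [ 0.47849487 -0.01154065  0.09      ]
tape [0.59685828 0.08755095 0.31      ]
mugtop [ 0.40964712 -0.11445656  0.092     ]
```

Emit:
move_arm(
  increments=[0, 0, -5, -0.09, 0, 0, 0, -5, -0.09, 0, 0, 0, -5, -0.09, 0, -17, -34, -5, 0, 0, -17, -34, -5, 0, 0, -17, -34, -5, 0, 0, -17, -34, -5, 0, 0, -17, -34, -5, 0, 0],
)

```text
time: 0.77
tool_pos: [0.3113, 0.3897, 0.2419]
tool_rot: [-0.0, 0.072, 0.997, -0.0]
contact_force: [0.9, 0.3, 0.3]
gripper_width: 0.002
grasp_force: 0.0
```

Emit:
move_arm(
  increments=[-17, -34, -5, 0, 0, -17, -34, -5, 0, 0, -17, -34, -5, 0, 0, -17, -34, -5, 0, 0, -17, -34, 0, 0, 0, -17, -34, 0, 0, 0, -17, -34, 0, 0, 0, 0, 0, 0, 0, 0],
)

```text
time: 1.43
tool_pos: [0.3962, 0.1335, 0.262]
tool_rot: [0.0, 0.077, 0.997, -0.001]
contact_force: [-0.3, -0.7, 0.2]
gripper_width: -0.003
grasp_force: 0.0
```

Run:
```python
from plant import manip
from fit import *
s=manip.state(); f=manip.grab_frame("wrist"); f["tp"],f["tq"]=s["tool_pos"],s["tool_rot"]; pickle.dump(f,open("w1.pkl","wb"))
print(s["time"],s["tool_pos"],s["tool_rot"],f["fov_y"],np.array(f["T_tool_cam"]).round(3))
p=r.x; a=(f["tp"],f["tq"])
for q in [(-186,160,124),(-186,100,124),(-186,40,124)]: print(proj(f,W(p,q),*a))
im=f["image"].copy()
for q in [(-186,100,124)]: cv2.drawMarker(im,tuple(int(v) for v in proj(f,W(p,q),*a)[0]),(0,0,255))
cv2.imwrite("pics/w1.png",cv2.convertScaleAbs(im,alpha=1.4))
```

```text
1.4333 [0.39618872 0.13353468 0.26199735] [ 3.07508668e-04  7.67222224e-02  9.97051609e-01 -1.30210493e-03] 62.949278296405815 [[ 0.    -0.947 -0.32   0.082]
 [ 1.     0.     0.    -0.002]
 [-0.    -0.32   0.947 -0.172]
 [ 0.     0.     0.     1.   ]]
[[381.53969409 252.85760502]]
[[324.75970263 253.18250675]]
[[268.0944931  253.56669198]]
```

View pics/w1.png

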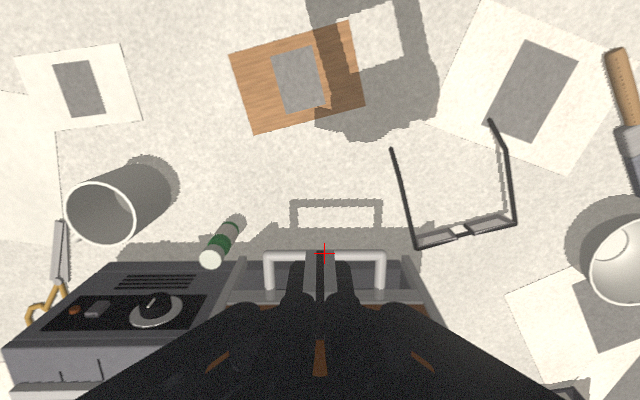

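The wrist view shows the bar from (263,254) to (387,254). Its middle, (325,254), falls on the predicted marker, and its length of about 132 mm outside fits the height. The glue stick (212,258) and mug (100,212) are clear. Next I'll press the bar down with shut fingers.

Emit:
move_arm(
  increments=[-26, 1, 0, 0, 0, -26, 1, 0, 0, 0, -26, 0, 0, 0, 0, 0, 0, 30, 0, 0, 0, 0, 30, 0, 0, 0, 0, 30, 0, 0, 0, 0, 25, 0, 0, 0, 0, 0, 0, 0],
)

```text
time: 2.15
tool_pos: [0.4676, 0.1303, 0.1405]
tool_rot: [-0.006, 0.072, 0.997, -0.001]
contact_force: [-0.7, -0.3, -1.5]
gripper_width: -0.001
grasp_force: 0.0
```

Emit:
move_arm(
  increments=[0, 0, 6, 0, 0, 0, 0, 6, 0, 0, 0, 0, 6, 0, 0, 0, 0, 6, 0, 0, 0, 0, 6, 0, 0, 0, 0, 6, 0, 0, 0, 0, 0, 0, 0],
)

```text
time: 2.73
tool_pos: [0.4715, 0.1294, 0.1101]
tool_rot: [-0.001, 0.072, 0.997, -0.0]
contact_force: [-0.2, 0.5, 0.2]
gripper_width: 0.0
grasp_force: 0.0
```

Run:
```python
from plant import manip
from fit import *
s=manip.state(); f=manip.grab_frame("wrist"); print(s["contact_force"],s["tool_pos"])
g=manip.grab_frame("scene"); 
a=cv2.resize(f["image"][180:380,180:480],None,fx=1.6,fy=1.6,interpolation=cv2.INTER_CUBIC)
b=cv2.resize(g["image"][140:240,240:390],None,fx=3.2,fy=3.2,interpolation=cv2.INTER_CUBIC)[:320,:320]
im=np.hstack([a,b[:a.shape[0]]]) ; cv2.imwrite("pics/w2.png",cv2.convertScaleAbs(im,alpha=1.6))
```

```text
[-0.1659992   0.51654418  0.16020834] [0.47154408 0.12939362 0.11007141]
```

View pics/w2.png

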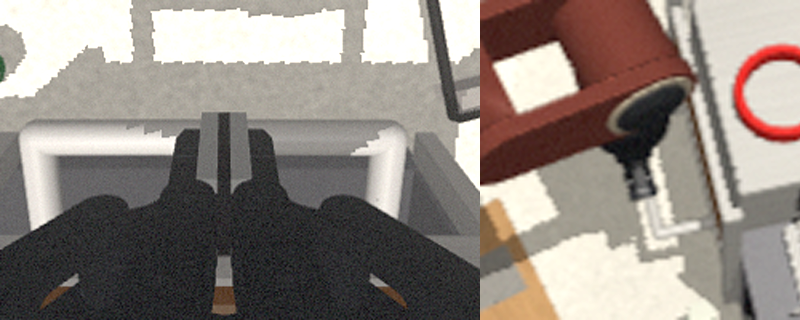

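Run:
```python
from plant import manip
from fit import *
f=load("w1"); s=manip.state(); print(f["cx"],f["cy"],f["k1"],s["tool_pos"]); p=r.x; p[4]=0
a=(s["tool_pos"],s["tool_rot"])
print("tcp",proj(f,s["tool_pos"],*a))
for z in (104,110,116,122,128): print(z,[proj(f,W(p,(-186,y,z)),*a)[0].round(0) for y in (166,34)])
print("seen ends", (180+20/1.6,180+138/1.6),(180+408/1.6,180+138/1.6))
```

```text
319.5781984868368 200.61233460611712 0.018968466714332336 [0.47216794 0.12948372 0.11115386]
tcp [[322.80908878 239.43225729]]
104 [array([425., 244.]), array([206., 244.])]
110 [array([428., 248.]), array([203., 248.])]
116 [array([431., 253.]), array([199., 253.])]
122 [array([435., 258.]), array([195., 258.])]
128 [array([438., 264.]), array([191., 264.])]
seen ends (192.5, 266.25) (435.0, 266.25)
```

The bar seems to be still at z≈0.124, slightly ahead of the fingertips, since the ends' spacing and row fit a point about 9 mm ahead. I'll back up, go 9 mm forward and try again.

Emit:
move_arm(
  increments=[0, 0, -20, 0, 0, 0, 0, -20, 0, 0, -9, -4, 0, 0, 0, 0, 0, 0, 0, 0, 0, 0, 6, 0, 0, 0, 0, 6, 0, 0, 0, 0, 6, 0, 0, 0, 0, 0, 0, 0],
)

```text
time: 3.5
tool_pos: [0.4786, 0.1241, 0.1301]
tool_rot: [-0.003, 0.072, 0.997, -0.0]
contact_force: [-0.3, 0.1, -0.8]
gripper_width: -0.002
grasp_force: 0.0
```

Emit:
move_arm(
  increments=[0, 0, 5, 0, 0, 0, 0, 5, 0, 0, 0, 0, 0, 0, 0],
)

```text
time: 3.75
tool_pos: [0.4797, 0.1242, 0.1218]
tool_rot: [-0.001, 0.072, 0.997, -0.0]
contact_force: [0.3, 0.7, -0.1]
gripper_width: 0.001
grasp_force: 0.0
```

Emit:
move_arm(
  increments=[0, 0, 5, 0, 0, 0, 0, 5, 0, 0, 0, 0, 0, 0, 0],
)

```text
time: 4.0
tool_pos: [0.4799, 0.1242, 0.1121]
tool_rot: [-0.001, 0.072, 0.997, -0.0]
contact_force: [0.4, 0.0, -0.1]
gripper_width: 0.001
grasp_force: 0.0
```

Run:
```python
from plant import manip
from fit import *
s=manip.state(); f=manip.grab_frame("wrist"); print(s["contact_force"],s["tool_pos"]); p=r.x
a=(s["tool_pos"],s["tool_rot"])
print("tcp",proj(f,s["tool_pos"],*a))
for z in (90,97,104,110,116,122,128): print(z,[proj(f,W(p,(-186,y,z)),*a)[0].round(0) for y in (166,34)])
a=cv2.resize(f["image"][200:350,170:470],None,fx=2.6,fy=2.6,interpolation=cv2.INTER_CUBIC)
cv2.imwrite("pics/w3.png",cv2.convertScaleAbs(a,alpha=1.3))
```

```text
[ 0.43782123  0.03800343 -0.07508934] [0.4799357  0.12423003 0.11214992]
tcp [[322.8175267 239.455497 ]]
90 [array([425., 221.]), array([219., 221.])]
97 [array([429., 226.]), array([216., 225.])]
104 [array([432., 230.]), array([212., 230.])]
110 [array([436., 234.]), array([209., 234.])]
116 [array([439., 239.]), array([205., 239.])]
122 [array([443., 243.]), array([202., 243.])]
128 [array([447., 248.]), array([198., 248.])]
```

View pics/w3.png

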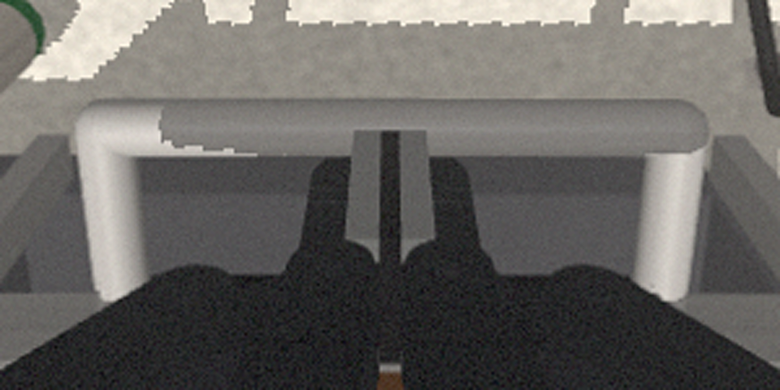

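The bar spans columns 199 to 442 at row 249, and the tip ends at row 250, over the bar's middle. So the fingers may be resting on the bar, with the resting force faded. I'll test that by going lower and reading the force during motion.

Emit:
move_arm(
  increments=[0, 0, 5, 0, 0, 0, 0, 5, 0, 0, 0, 0, 5, 0, 0],
)

```text
time: 4.3
tool_pos: [0.4809, 0.1243, 0.0982]
tool_rot: [0.0, 0.072, 0.997, 0.0]
contact_force: [-1.1, 0.0, 3.5]
gripper_width: 0.002
grasp_force: 1.3
```

Run:
```python
from plant import manip
from fit import *
s=manip.state(); f=manip.grab_frame("wrist"); print(s["contact_force"],s["tool_pos"])
for n in ("scene","top"): pickle.dump(manip.grab_frame(n),open(n+"2.pkl","wb"))
a=cv2.resize(f["image"][200:350,170:470],None,fx=1.6,fy=1.6,interpolation=cv2.INTER_CUBIC)
g=load("scene2")["image"]; t=load("top2")["image"]; 
b=cv2.resize(g[150:230,270:350],None,fx=3.9,fy=3.9,interpolation=cv2.INTER_CUBIC)[:240,:312]
c=[cv2.resize(x[195:245,265:365],None,fx=4,fy=4,interpolation=cv2.INTER_CUBIC) for x in (load("top")["image"],t)]
b=b[:240]
im=np.zeros((440,800,3),np.uint8); im[:240,:480]=a; im[:240,480:792]=b; im[240:,:400]=c[0]; im[240:,400:]=c[1]
cv2.imwrite("pics/w4.png",cv2.convertScaleAbs(im,alpha=1.5))
```

```text
[-1.06510545  0.04647319  3.52256841] [0.48088333 0.12430329 0.09824679]
```

View pics/w4.png

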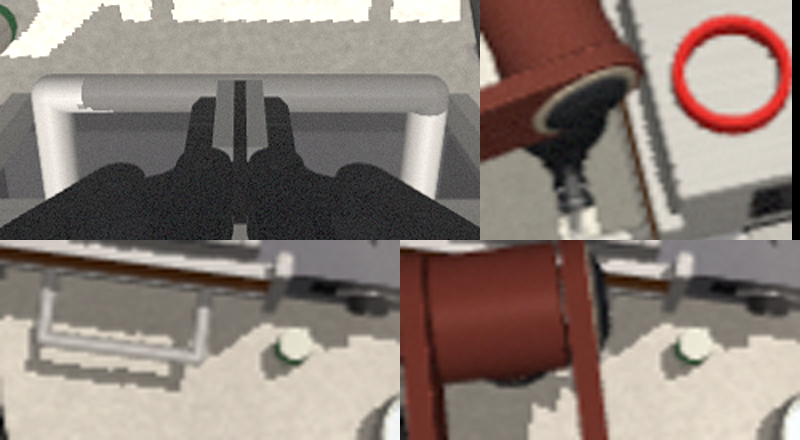

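Contact is now 3.5 N upward with 1.3 N on the pad, and the bar sits at row 258 against the tip at row 250. I'll check the tip position in the scene camera against the reported TCP before pushing on.

Run:
```python
from fit import *
S2=load("scene2"); 
for z in (.098,.116,.134,.15,.172): print(z,proj(S2,[.4808,.1243,z])[0].round(1))
print("seen tip ~(293,203)")
# bar from original two pictures: triangulate each end (outer edge)
for n,a,b in (("L",(147,203),(103,500)),("R",(170,307),(260,517))):
    e1,v1=ray(S,np.array(a)/3+[240,110]); e2,v2=ray(T,np.array(b)/4+[250,95])
    t=np.linalg.lstsq(np.c_[v1,-v2],e2-e1,rcond=None)[0]; print(n,e1+v1*t[0],e2+v2*t[1])
```

```text
0.098 [291.6 197.4]
0.116 [291.4 195.5]
0.134 [291.1 193.5]
0.15 [290.9 191.7]
0.172 [290.5 189.2]
seen tip ~(293,203)
L [0.49490503 0.18254352 0.11324091] [0.48487737 0.18310032 0.11252377]
R [0.4749849  0.06160893 0.13646111] [0.46762515 0.06199056 0.13598455]
```

Emit:
move_arm(
  increments=[0, 0, 5, 0, 0, 0, 0, 5, 0, 0],
)

```text
time: 4.62
tool_pos: [0.4812, 0.1244, 0.0888]
tool_rot: [0.001, 0.072, 0.997, 0.0]
contact_force: [-0.3, -0.3, 2.1]
gripper_width: 0.004
grasp_force: 1.1
```

Emit:
move_arm(
  increments=[0, 0, 5, 0, 0, 0, 0, 5, 0, 0, 0, 0, 5, 0, 0, 0, 0, 5, 0, 0],
)

```text
time: 4.95
tool_pos: [0.4811, 0.1243, 0.0681]
tool_rot: [0.0, 0.072, 0.997, 0.0]
contact_force: [2.6, 0.5, 1.9]
gripper_width: -0.0
grasp_force: 1.1
```

Run:
```python
from plant import manip
from fit import *
s=manip.state(); f=manip.grab_frame("wrist"); print(s["contact_force"],s["tool_pos"]); f["tp"],f["tq"]=s["tool_pos"],s["tool_rot"]; pickle.dump(f,open("w5.pkl","wb"))
a=cv2.resize(f["image"][180:330,120:500],None,fx=2.1,fy=2.1,interpolation=cv2.INTER_CUBIC)
cv2.imwrite("pics/w5.png",cv2.convertScaleAbs(a,alpha=1.4))
```

```text
[2.57554171 0.49689158 1.89100435] [0.48107958 0.12434494 0.06809256]
```

View pics/w5.png

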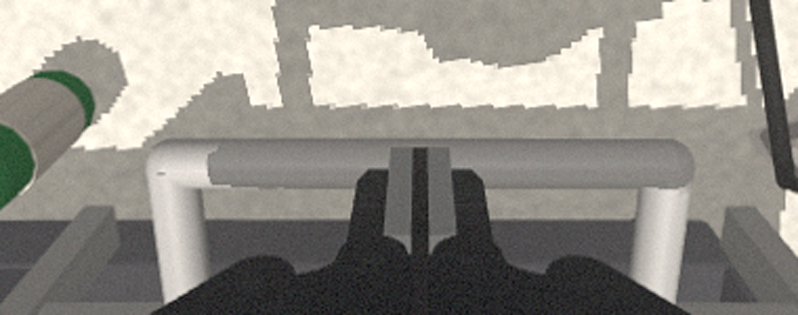

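The bar moves with the fingers: its width in the picture is still 259 px. It is now being pushed, so I'll continue to the stop.

Emit:
move_arm(
  increments=[0, 0, 5, 0, 0, 0, 0, 5, 0, 0, 0, 0, 5, 0, 0, 0, 0, 5, 0, 0],
)

```text
time: 5.33
tool_pos: [0.4804, 0.1243, 0.0477]
tool_rot: [-0.0, 0.072, 0.997, -0.0]
contact_force: [-0.5, 0.0, 1.7]
gripper_width: -0.004
grasp_force: 1.1
```

Emit:
move_arm(
  increments=[0, 0, 4, 0, 0, 0, 0, 4, 0, 0],
)

```text
time: 5.5
tool_pos: [0.4804, 0.1242, 0.0398]
tool_rot: [-0.0, 0.072, 0.997, -0.0]
contact_force: [-1.1, -1.3, 2.6]
gripper_width: -0.002
grasp_force: 1.0
```

Emit:
move_arm(
  increments=[0, 0, 3, 0, 0, 0, 0, 3, 0, 0],
)

```text
time: 5.67
tool_pos: [0.4804, 0.1242, 0.0339]
tool_rot: [-0.0, 0.072, 0.997, -0.0]
contact_force: [-1.4, 0.2, 2.1]
gripper_width: 0.001
grasp_force: 1.0
```

Emit:
move_arm(
  increments=[0, 0, 2, 0, 0, 0, 0, 2, 0, 0],
)

```text
time: 5.83
tool_pos: [0.4806, 0.1243, 0.0317]
tool_rot: [-0.001, 0.072, 0.997, -0.0]
contact_force: [-10.1, -1.6, 22.0]
gripper_width: 0.002
grasp_force: 10.9
```

The force jumped to 22 N at TCP z = 0.0317. Using the picture geometry, the bar axis is 24 mm above the TCP, so z≈0.056. That matches "fully down" (0.055), and it shows the shut fingertips really end about 30 mm above the reported TCP. I'll hold for a moment, then lift off and go to the shutter.

Emit:
move_arm(
  increments=[0, 0, 0, 0, 0, 0, 0, 0, 0, 0, 0, 0, 0, 0, 0, 0, 0, -5, 0, 0, 0, 0, -20, 0, 0, 0, 0, -35, 0, 0, 0, 0, -38, 0, 0, 0, 0, -38, 0, 0],
)

```text
time: 6.5
tool_pos: [0.48, 0.1242, 0.167]
tool_rot: [-0.001, 0.072, 0.997, -0.0]
contact_force: [0.9, -0.3, 0.2]
gripper_width: 0.001
grasp_force: 0.0
```

Emit:
move_arm(
  increments=[0, 0, -38, 0, 0, 0, 0, -38, 0, 0, 0, 0, -38, 0, 0, 0, 0, -30, 0, 0, 0, -36, 0, 0, 0, 0, -36, 0, 0, 0, 0, -36, 0, 0, 0, 0, -36, 0, 0, 0],
)

```text
time: 7.17
tool_pos: [0.4596, -0.0193, 0.3105]
tool_rot: [0.001, 0.072, 0.997, -0.0]
contact_force: [1.6, -0.0, -0.5]
gripper_width: -0.002
grasp_force: 0.0
```

Emit:
move_arm(
  increments=[0, -36, 0, 0, 0, -35, 0, 0, 0, 0, -35, 0, 0, 0, 0, -35, 0, 0, 0, 0, 0, 0, 0, 0, 0.5, 0, 0, 0, 0, 0.5, 0, 0, 0, 0, 0.5],
)

```text
time: 7.75
tool_pos: [0.5584, -0.0689, 0.3099]
tool_rot: [-0.0, 0.072, 0.997, 0.0]
contact_force: [0.4, 0.4, 0.9]
gripper_width: 0.417
grasp_force: 0.0
```

Run:
```python
from plant import manip
from fit import *
s=manip.state(); f=manip.grab_frame("wrist"); print(s["contact_force"],s["tool_pos"],s["gripper_width"]); a=(s["tool_pos"],s["tool_rot"]); p=r.x
f["tp"],f["tq"]=a; pickle.dump(f,open("w6.pkl","wb"))
q={"pulltop":(-10,-80,234),"tl":(-35,-80,234),"tr":(15,-80,234),"lampFR":(-115,5,290),"deckFR":(-120,-210,180),"barR":(-186,34,55),"barL":(-186,166,55)}
im=cv2.convertScaleAbs(f["image"],alpha=1.4)
for k,v in q.items():
    u=proj(f,W(p,v),*a)[0]; print(k,u.round(0)); cv2.drawMarker(im,tuple(int(x) for x in u),(0,0,255),markerSize=10)
print("tcp",proj(f,s["tool_pos"],*a)[0])
cv2.imwrite("pics/w6.png",im)
```

```text
[0.37376773 0.43897261 0.94653105] [ 0.55835166 -0.06885232  0.30994822] 0.41667548240382835
pulltop [321. 273.]
tl [321. 247.]
tr [321. 298.]
lampFR [464. 169.]
deckFR [178. 136.]
barR [415.  67.]
barL [526.  66.]
tcp [322.81726097 239.4549519 ]
```

View pics/w6.png

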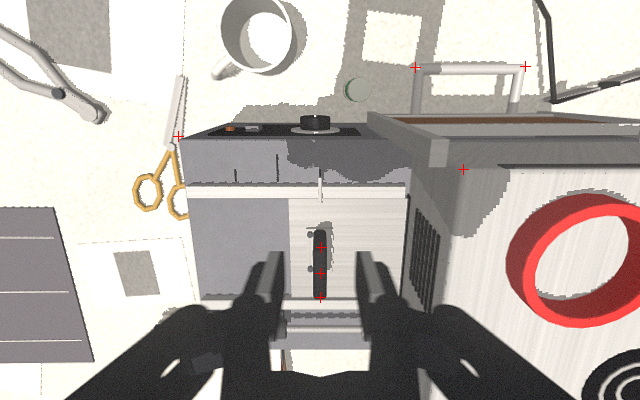

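The markers coincide with the bar at (415,67) and (526,66), which confirms the sash is down, and with the pull's top at (321,247)–(321,298). The finger midpoint is at column 320, in line with the pull. I'll go forward 68 mm, then descend with the jaw half open.

Emit:
move_arm(
  increments=[-34, 0, 0, 0, 0.5, -34, 0, 0, 0, 0.5, 0, 0, 20, 0, 0.5, 0, 0, 25, 0, 0.5, 0, 0, 25, 0, 0.5, 0, 0, 25, 0, 0.5, 0, 0, 15, 0, 0.5, 0, 0, 0, 0, 0.5],
)

```text
time: 8.47
tool_pos: [0.6231, -0.0779, 0.1966]
tool_rot: [-0.003, 0.072, 0.997, 0.001]
contact_force: [0.6, -0.1, -0.1]
gripper_width: 0.499
grasp_force: 0.0
```

Emit:
move_arm(
  increments=[0, 0, 7, 0, 0.5, 0, 0, 7, 0, 0.5, 0, 0, 7, 0, 0.5, 0, 0, 7, 0, 0.5, 0, 0, 0, 0, 0.5],
)

```text
time: 8.88
tool_pos: [0.6252, -0.0787, 0.171]
tool_rot: [-0.001, 0.072, 0.997, 0.0]
contact_force: [-0.8, -0.1, -0.0]
gripper_width: 0.502
grasp_force: 0.0
```

Emit:
move_arm(
  increments=[0, 0, 0, 0, 0, 0, 0, 0, 0, 0, 0, 0, 0, 0, 0, 0, 0, 0, 0, 0, 0, 0, 0, 0, 0, 0, 0, 0, 0, 0],
)

```text
time: 9.38
tool_pos: [0.6262, -0.0789, 0.1731]
tool_rot: [0.001, 0.072, 0.997, -0.0]
contact_force: [-0.3, 0.2, 2.0]
gripper_width: 0.13
grasp_force: 59.9
```

Gripped: opening 0.13 (about 11 mm), 60 N. Now I'll slide slowly to the right.

Emit:
move_arm(
  increments=[0, -5, 0, 0, 0, 0, -5, 0, 0, 0, 0, -5, 0, 0, 0, 0, -5, 0, 0, 0, 0, -5, 0, 0, 0, 0, -5, 0, 0, 0, 0, 0, 0, 0, 0],
)

```text
time: 9.97
tool_pos: [0.6221, -0.1069, 0.1731]
tool_rot: [0.001, 0.072, 0.997, 0.002]
contact_force: [1.1, 7.7, 3.7]
gripper_width: 0.128
grasp_force: 60.2
```

Run:
```python
from plant import manip
from fit import *
s=manip.state(); c,q=np.cos(r.x[2]),np.sin(r.x[2]); d=s["tool_pos"]-np.array([.6262,-.0789,.1731])
print(s["tool_pos"],s["contact_force"],s["grasp_force"],s["gripper_width"],"dy_cab",-q*d[0]+c*d[1],"dx",c*d[0]+q*d[1])
```

```text
[ 0.62210626 -0.10690187  0.1730819 ] [1.0807696  7.68317531 3.65825764] 60.16888439655304 0.12790663372636082 dy_cab -0.028299535340442147 dx -1.8428982585874665e-06
```

Emit:
move_arm(
  increments=[0, -4, 0, 0, 0, 0, -4, 0, 0, 0, 0, -3, 0, 0, 0, 0, 0, 0, 0, 0, 0, 0, 0, 0, 0],
)

```text
time: 10.38
tool_pos: [0.6207, -0.1168, 0.1731]
tool_rot: [0.001, 0.072, 0.997, 0.003]
contact_force: [2.3, 9.7, 3.2]
gripper_width: 0.133
grasp_force: 60.2
```

Run:
```python
from plant import manip
from fit import *
s=manip.state(); c,q=np.cos(r.x[2]),np.sin(r.x[2]); d=s["tool_pos"]-np.array([.6262,-.0789,.1731])
print(s["tool_pos"],s["contact_force"],s["grasp_force"],"dy_cab",-q*d[0]+c*d[1])
f=manip.grab_frame("wrist"); a=(s["tool_pos"],s["tool_rot"])
im=cv2.convertScaleAbs(f["image"][60:260,200:440],alpha=1.4)
cv2.imwrite("pics/w7.png",cv2.resize(im,None,fx=3,fy=3,interpolation=cv2.INTER_CUBIC))
for y in (-80,-120,-160): print(y,((proj(f,W(r.x,(-85,y,180)),*a)[0]-[200,60])*3).round(0))
```

```text
[ 0.62066709 -0.11675318  0.17310239] [2.32005709 9.66786874 3.16088359] 60.20624399185181 dy_cab -0.03825540557866713
-80 [606. 132.]
-120 [358. 132.]
-160 [109. 131.]
```

View pics/w7.png

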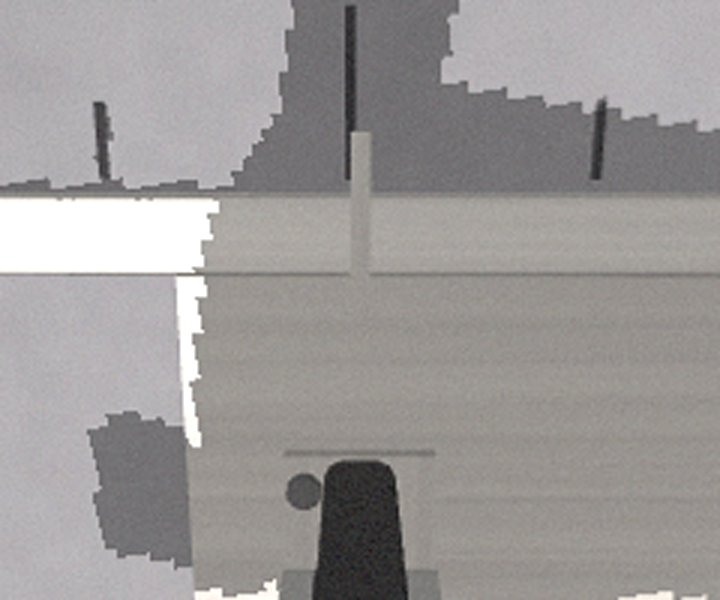

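The pointer (column 360) stands next to the longest middle mark (column 349). At about 6.2 px/mm that is roughly 38 mm of travel, which agrees with the arm's reading of 38.3 mm and is well within tolerance. The spring load is 9.7 N and the grip 60 N. Handing in.

```bash
python3 -c "
from plant import manip
s=manip.state(); print(s['time'],s['contact_force'],s['grasp_force']); print(manip.job_done())"
```

```text
10.4333 [ 2.25989323 10.2901616   3.78873181] 60.20544648170471
the job is handed in; nothing more can be done
None
```

The job is handed in (no verdict came back) with the sash fully down and the shutter still gripped at about 38 mm of travel, against a target of 40 ± 7 mm; I viewed 11 pictures, one over the limit of 10.

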